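# Release the slicer's blade insert and stop it on its rails

### The job

The blade insert of the vegetable slicer has to come out for washing: press the slicer's spring release with one finger, so that the insert springs out of its catch, and with the other finger, waiting in front of the insert's upright flange, stop it before it has slid out by half its length. Do not lift the insert, and leave the other things on the bench where they are. Finish while holding it so: one finger keeps the release pressed down, and the insert is at rest against the other finger.

Things in the scene. Friction and masses are not known exactly. Their poses are not given: they have to be found in the camera images.
- slicer: vegetable slicer (mandoline): an open sloping frame, 350 mm long, 105 mm wide, on wire legs, fixed to the bench. Origin on the bench, straight below the front of the seated blade insert; its -x points horizontally the way the rails run downhill, +y to the side with the release, z up.
- rails: the slicer's two sloping side rails. Origin midway between them, at runner height (130 mm up), at the seated insert's front. -x: 20 degrees down the slope; y: across, to the release side; z: square to the slope. They run from x = -100 mm (open lower end) to +250 mm, lie 39.5 to 52.5 mm from the middle and stand 12.5 mm above the runners; between them it is open below from x = -90 to +110 mm.
- insert: white plastic blade insert, loose in the rails, 180 g: plate 115 mm long, 80 wide, 7 thick, with a steel V blade and, at its lower end, an upright flange 60 mm wide, 6 thick, 30 high. Origin at the foot of the flange's front face; axes as the slicer's. Let go, a spring ejector (3 N, 30 mm) shoots it downhill and it slides off the lower end within a second. It is out of its catch 8 mm down.
- flange (a point): middle of the top edge of the front face of the insert's flange, 30 mm above the runners square to the slope.
- release (a joint): travel of the spring release in m: 0 = up, 0.010 = fully down. It moves square to the slope (down the -z of the rails), against a spring of about 2.5 N at the start and 6 N at the bottom. The insert is let go at about 0.006; it springs back when left.
- release_top (a point): centre of the top of the release: a black ribbed pad outside the rail, 34 mm along the slope, 28 mm across, parallel to the slope, 14 mm above the runners when up. It lies 72 mm across from the middle line (+y) and 42 mm downhill of the seated flange. A finger 44 to 97 mm across the rails from it, level with it along the slope, stands in the way of the flange.
- tub: clear plastic tub 190 x 150 mm, 62 mm high, with sliced onion, standing under the slicer. Leave alone. Origin under its centre.
- guard: the slicer's black plastic hand guard, a disc of 90 mm with a knob on top, 53 mm high, loose on the bench. Leave alone. Origin under its centre.
- onion_bowl: steel bowl, 220 mm wide, about 110 mm high with its peeled onions. Leave alone. Origin under its centre.
- knife: chef's knife, 340 mm long, lying on a white board 15 mm thick. Leave alone. Origin at the bolster, x towards the point.
Things that resemble listed ones, but are neither listed nor needed, are in the scene too. Of the things like the insert, leave any that is yellow; of the rest the larger one is meant.

How it is judged:
By the outcome, as a careful person would: the job done as asked, in the order asked, and still so for the second after the job is handed in, while the arm keeps its last pose, push and grip.
It also fails if it takes over 38 s, if anything falls off the work surface, if the arm or the gripper's body presses on something with over 40 N, if the wrist force passes 120 N, or if a joint passes its speed limit or range.

### The arm

A 6-joint arm with a two-finger parallel gripper is mounted at the origin on the work surface. World frame = base frame: x ahead of the robot, y to its left, z up, the work surface at z = 0. Lengths are in m, angles in degrees, forces in N, time in s.
With the tool pointing down it reaches from about 0.3 to 0.875 m from the base axis. Payload 6.4 kg.
Tool frame: the origin (TCP) lies at the very end of the fingers, on their centre line; the grasp point (between the pads) lies 19 mm behind it; z points along the fingers, y is the line along which they close (so a half turn about z gives the same grasp; the last joint's range is limited). The gripper opens to 85 mm and grips with 20 to 120 N. Pads are 22 mm wide; open, the fingers measure 114 mm over their backs; the gripper's body (76 mm by 85 mm) begins 54 mm behind the grasp point. The pads swing forward as they close: fully open they stand 13 mm farther back than shut.
Start: joints at [-77.137, 10.359, 92.074, -0, 77.567, -11.82], TCP at [0.24, -0.522, 0.231] pointing down, gripper open.
Joint ranges: [-171.53, 171.53], [-51.25, 118.39], [17.06, 147.69], [-65.23, 245.23], [0, 150.52], [-178.68, 178.68]. Speed limits (degrees/s): [147.25, 147.25, 172.46, 180, 180, 180].

### API

Orientations are given as a 3x3 rotation matrix whose columns are the frame's x, y, z axes.
In Python, from station import arm, capture gives the robot as it stands. The module is installed in compiled form; this text tells all that it offers.
- The arm moves only by the shell command python3 -m crank 'ROWS' [FORCE]. ROWS is text: rows parted by semicolons, each of 7 numbers parted by spaces: the shift along the tool's x, y, z in mm, then the turn, a rotation vector about the tool's x, y, z in degrees, then the finger opening in mm, from 0 to 85.4. A call has 1 to 10 rows; each row shifts and turns the commanded pose from where the row before left it, along the tool's axes as they then stand; what a row does not reach is not made up. A row lasts 1/10 s, in which the tool goes at most 50 mm and 8.59 degrees, less where a joint would pass 70% of its speed; a pose out of reach is approached as far as the arm can. A call with a gripper value outside its range is refused whole. The fingers move at their own pace and stop on an object; FORCE is the grip in N (left out, the last holds). Time passes only in rows, so rows that do not move let the fingers close. It gives the time, the measured TCP pose, the force, the opening and the grip force at its end, in the units of the state.
- arm.read_state(): the state, without advancing time (a new reading comes with each control period).
- capture(name): name is "scene" or "top"; returns a dict with "img" (400x640x3 uint8, red, green, blue), "range_z" (400x640 float32, m along the optical axis (not along the pixel's ray), 0 where there is no reading), "fx", "fy", "cx", "cy" (pixels), "k1" (the pictures are not rectified: a ray, as slopes to the right and down, at radius r is drawn at 1 + k1 r^2 times it, then the intrinsics apply), "R" (3x3) and "t" (3): a world point X has camera coordinates R X + t. Camera axes: x right, y down, z forward; pixel columns grow to the right and rows downward; lengths in m; the calibration is good to about 2 mm. A picture is of the moment at which its call begins.
- arm.sign_off(): hands the job in; it is judged then, once.
The state is a dict: "time": time; "joints": joint angles; "joint_vel": joint speeds; "tau": joint torques, N m; "tcp_pos": TCP position; "tool_rot": TCP orientation; "wrist_force": force on the tool from outside, world axes, zero at the start; "torque": the same for the moment, N m; "width": finger opening in m; "gripper_force": force on a finger pad.
Only numpy, scipy, OpenCV 4.12 (cv2) and the standard library are available. Lean on these libraries where they do the work, as an engineer would, in place of code of your own. Each camera call takes 0.05 s, during which the arm holds its last target. There are 200 camera calls.

## Working session

There is one attempt and no reset: what is moved stays moved. The work goes in short steps, Python scripts to look and compute and a shell command to move; the robot and the scene stay as the last step left them, time stands still between calls to the robot, and variables do not carry over. Pictures are saved under pics/ and viewed, at most 10 in all, crops included, and the job is handed in when it is done.

```bash
mkdir -p pics
cat > h.py <<'E'
import numpy as np,cv2
from station import arm,capture
def snap(n):
    c=capture(n); np.savez(f'{n}.npz',**c); return c
def load(n): return dict(np.load(f'{n}.npz'))
def K(c): return np.array([[c['fx'],0,c['cx']],[0,c['fy'],c['cy']],[0,0,1.]])
def grid(c):
    u,v=np.meshgrid(np.arange(640.),np.arange(400.))
    p=np.stack([u,v],-1).reshape(-1,1,2)
    q=cv2.undistortPoints(p,K(c),np.array([float(c['k1']),0,0,0,0])).reshape(400,640,2)
    z=c['range_z'][...,None]
    P=np.concatenate([q*z,z],-1)
    W=(P-c['t'])@c['R']; W[z[...,0]==0]=np.nan
    return W
E
python3 - <<'E'
from h import *
for n in('scene','top'):
    c=snap(n); cv2.imwrite(f'pics/{n}0.png',cv2.cvtColor(c['img'],cv2.COLOR_RGB2BGR)); print(n,c['fx'],c['k1'],-c['R'].T@c['t'])
s=arm.read_state();print(s['time'],s['tool_rot'],s['width'])
E
```

```text
scene 370.56805181120365 -0.0740337403984283 [ 1.26796028 -0.34929135  1.22218779]
top 415.31119924673106 0.008450350533814214 [ 0.47185883 -0.01654453  1.50368429]
0.1 [[ 9.08627703e-01  4.17606942e-01 -3.74005031e-04]
 [ 4.17607017e-01 -9.08626542e-01  1.47852167e-03]
 [ 2.77610015e-04 -1.49961287e-03 -9.99998837e-01]] 0.08520488190584528
```

View pics/scene0.png

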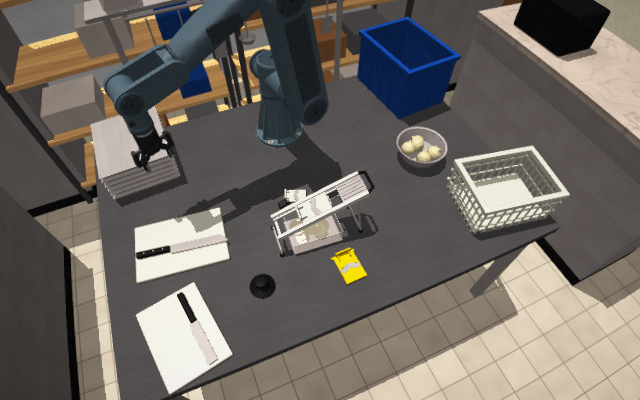

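View pics/top0.png

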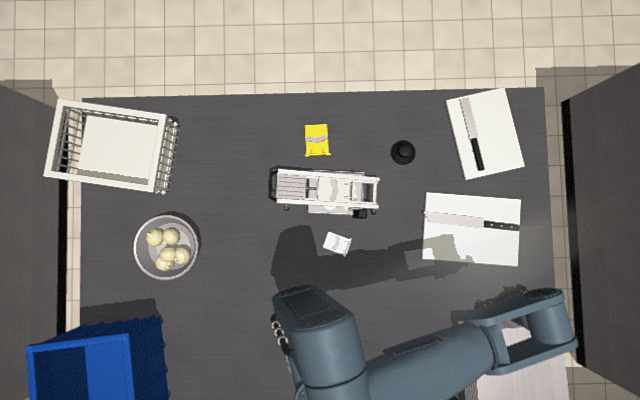

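The scene view shows the slicer in the middle at (320,210). In the top view it spans (270–380, 168–217), with the black release near (360,213) on the robot's side. The small white and the yellow inserts are decoys. I'll enlarge both views.

Run:
```python
from h import *
c=load('top');W=grid(c)
i=cv2.cvtColor(c['img'],cv2.COLOR_RGB2BGR)
cv2.imwrite('pics/topc.png',cv2.resize(i[155:230,260:390],None,fx=6,fy=6,interpolation=cv2.INTER_CUBIC))
d=load('scene');j=cv2.cvtColor(d['img'],cv2.COLOR_RGB2BGR)
cv2.imwrite('pics/scc.png',cv2.resize(j[165:260,260:380],None,fx=6,fy=6,interpolation=cv2.INTER_CUBIC))
np.set_printoptions(precision=3,suppress=True,linewidth=200)
print((W[166:222:3,330:384:3,2]*1000).round())
print((W[208:218,346:372:2,2]*1000).round())
```

```text
[[ -1.  -4.   7.   3.  -4.  -1.  -2.   1.  -2.   3.   8.   0.  -0.  -3.  -0.  -2.  -2.  -4.]
 [  7.   1.  -2.  -8.   1.   1.  -2.   3.   3.   2.   5.   4.   3.  -1.   8.   5.   3.  -1.]
 [ 28.  31.  36.  38.  44.  48.  54.  63.  62.  58.  62.  56.   1.   1.  -2.   4.   0.  -2.]
 [170. 162. 160. 156. 150. 150. 150. 142. 138.   5.   0.  62.  -1.  -1.  -1.   2.  -1.  -3.]
 [158. 160. 158. 155. 148. 148. 148. 139. 141. 139. 133. 124. 124. 122. 111. 110. 113.  -3.]
 [160. 161. 153. 152. 149. 143. 144. 128. 130. 121. 119. 113. 109. 109.  99. 104.   4.   3.]
 [163. 160. 162. 152. 149. 151. 151. 148.   4.   2.   3.   1.   2.   2.  -2.  92.  -1.   1.]
 [161. 160. 157. 150. 149. 150. 143. 159.   2.   5.   4.   2.   7.  -2.  84.  93.  -2.   1.]
 [161. 157. 152. 156. 150. 144. 139. 159.  12.   4.   7.   2.   2.   3.  86.  84.   1.   4.]
 [168. 154. 157. 153. 149.  nan 142. 155.  22.   5.   4.   2.  -2.  -1.  88.  95.   2.   4.]
 [160. 156. 159. 149. 150. 141. 140. 157.  17.   6.   8.  -1.  -2.   2.  87.  90.   5.  -4.]
 [168. 159. 154. 150. 142. 141. 137. 162.  17.   3.   7.  -0.   3.   3.  90. 
[... 648 characters left out ...]
2.   0.   7.   6.]]
[[ 22. 124. 134. 135. 131. 124. 126. 118. 115. 113. 113.  -0.  -4.]
 [ 20.  15.   9.  13. 123. 104. 135. 128. 125. 123.  -1.  -3.  -0.]
 [ 13.  10.  13.   6. 114. 102. 138. 131. 131. 132. 126.   1.  -0.]
 [  1.  13.  13.   5. 120. 102. 132. 130. 130. 129. 132.  -8.  -2.]
 [  7.   1.   5. 105. 121. 128. 138. 133. 127. 126. 128.   1.   7.]
 [ 61.   5.   8. 103. 116. 131. 138. 131. 130. 133. 124.   4.   8.]
 [ 39.  47.  59.  99. 119. 132. 137. 129. 129. 124. 124.  -0.  -2.]
 [  3.  -4.   1. 105. 123. 124. 133. 129. 130. 130. 126.  -1.   2.]
 [  3.  -1.  -3. 103. 120. 122. 133. 134. 134. 129. 115.  -1.   2.]
 [ -2.   5.  -0. 105. 127. 101. 133. 131. 126. 126. 125.   3.   1.]]
```

View pics/topc.png

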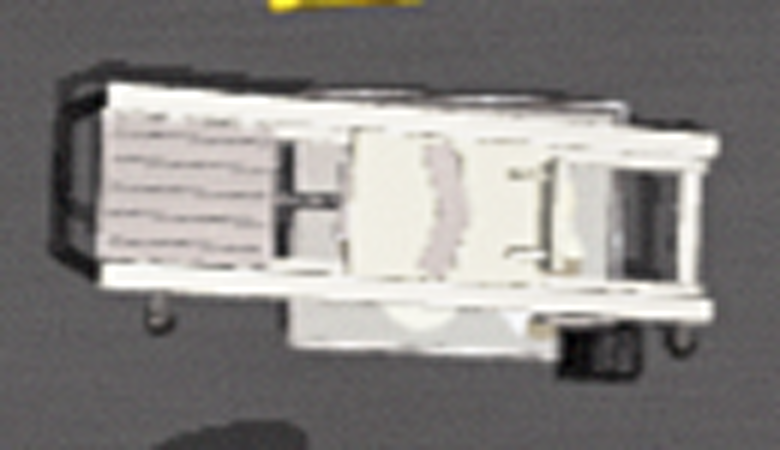

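View pics/scc.png

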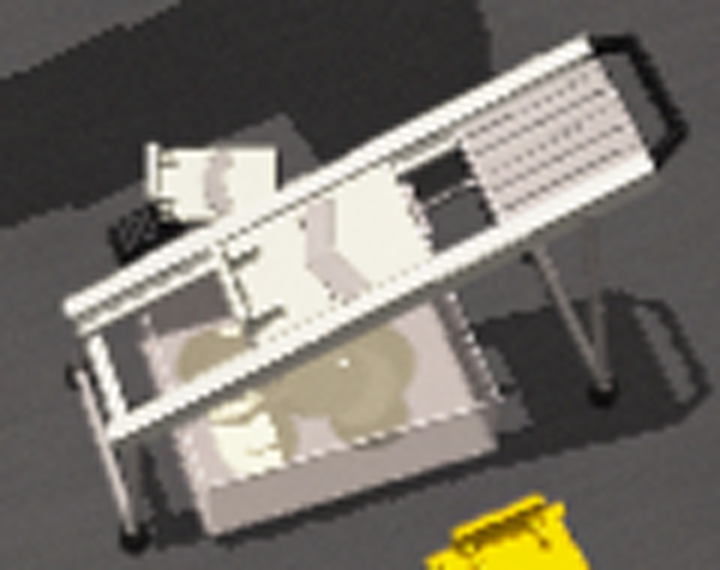

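```bash
cat > fit.py <<'E'
from h import *
from scipy.optimize import differential_evolution,minimize
cs,sn=np.cos(np.radians(20)),np.sin(np.radians(20))
def model(p,R):   # rails coords (m) -> world ; p=x0,y0,yaw
    x,y,z=R.T; s=np.stack([x*cs-z*sn,y,.130+x*sn+z*cs],1)
    c,n=np.cos(p[2]),np.sin(p[2]); return s@np.array([[c,n,0],[-n,c,0],[0,0,1]])+[p[0],p[1],0]
def g(xs,ys,z): return np.array([(a,b,z) for a in xs for b in ys])
on=np.concatenate([g(np.linspace(-.097,.247,60),[-.05,-.046,-.042,.042,.046,.05],.0125),g(np.linspace(-.057,-.027,9),np.linspace(.06,.084,7),.014)])
off=np.concatenate([g(np.linspace(-.09,.245,50),[-.057],.0125),g([-.107],[-.046,-.05,.046,.05],.0125),g([.0-.064],np.linspace(.062,.082,7),.014),g([-.02],np.linspace(.062,.082,7),.014),g(np.linspace(-.057,-.027,9),[.09],.014)])
def dz(c,P):
    X=P@c['R'].T+c['t']
    q=cv2.projectPoints(P,cv2.Rodrigues(c['R'])[0],c['t'],K(c),np.array([float(c['k1']),0,0,0,0]))[0].reshape(-1,2)
    uv=np.rint(q).astype(int); z=c['range_z'][uv[:,1].clip(0,399),uv[:,0].clip(0,639)]
    return np.where(z>0,z-X[:,2],np.nan)
if __name__=='__main__':
    C=[load('top')]
    S=load('scene')
    def cost(p,cams=None):
        f=0
        for c in cams or C:
            f+=np.nanmean(np.minimum(abs(dz(c,model(p,on))),.02))/.02
            f+=.5*np.nanmean(dz(c,model(p,off))<.012)
        return f
    for cams in([C[0]],[C[0],S]):
        r=differential_evolution(cost,[(.3,.7),(-.3,.2),(np.radians(60),np.radians(120))],args=(cams,),popsize=40,maxiter=200,seed=1,tol=1e-6,polish=False)
        print(r.x[:2],np.degrees(r.x[2]),r.fun)
    p=r.x; np.save('p.npy',p)
    print('pad,flange,centre',model(p,np.array([[-.042,.072,.014],[0,0,.03],[-.042,.0345,.014]])))
    W=grid(C[0]);m=(W[207:219,354:370,2]>.118);m[:2]=0
    print('pad from depth',np.nanmean(W[209:218,357:367][W[209:218,357:367,2]>.115],0))
    i=cv2.cvtColor(C[0]['img'],cv2.COLOR_RGB2BGR)[150:235,255:390];i=cv2.resize(i,None,fx=5.5,fy=5.5,interpolation=cv2.INTER_CUBIC)
    def dr(P,col):
        c=C[0];q=cv2.projectPoints(model(p,np.array(P)),cv2.Rodrigues(c['R'])[0],c['t'],K(c),np.array([float(c['k1']),0,0,0,0]))[0].reshape(-1,2)
        cv2.polylines(i,[np.rint((q-[255,150]+.5)*5.5).astype(int)],True,col,1)
    for s in(1,-1): dr([(-.1,s*.0395,.0125),(.25,s*.0395,.0125),(.25,s*.0525,.0125),(-.1,s*.0525,.0125)],(0,0,255))
    dr([(-.059,.058,.014),(-.025,.058,.014),(-.025,.086,.014),(-.059,.086,.014)],(0,255,0))
    dr([(0,-.03,.03),(0.006,-.03,.03),(.006,.03,.03),(0,.03,.03)],(255,0,0))
    cv2.imwrite('pics/fit.png',i)
E
python3 fit.py
```

```text
[ 0.57237166 -0.11473998] 86.04860580763764 0.11359666926170203
[ 0.57478524 -0.11524771] 85.8922766111107 0.35972211726303116
pad,flange,centre [[ 0.4998001  -0.1542319   0.12879085]
 [ 0.57405025 -0.12548196  0.15819078]
 [ 0.53720377 -0.1569181   0.12879085]]
pad from depth [ 0.49831558 -0.15363267  0.1298419 ]
```

View pics/fit.png

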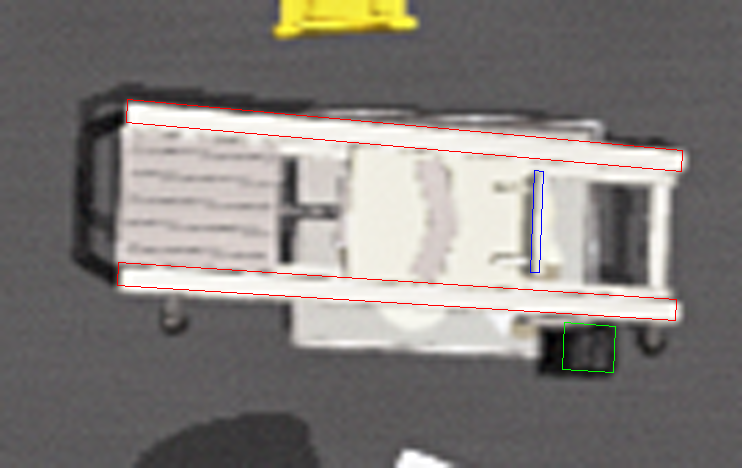

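The overlay is a good fit: the rails (red), pad (green, about (590,348)) and flange (blue, x≈537) all line up, and the pad agrees with the depth to 1.5 mm. Next I'll work out the hover move.

```bash
cat > tgt.py <<'E'
import sys
from fit import *
from scipy.linalg import logm,expm
from scipy.spatial.transform import Rotation as Ro
def target(a,b,h):
    p=np.load('p.npy')
    o,X,Y,Z=model(p,np.array([[0,0,0],[1,0,0],[0,1,0],[0,0,1.]]));X,Y,Z=X-o,Y-o,Z-o
    T=np.eye(4);y,z=-Y,-Z;T[:3,:3]=np.stack([np.cross(y,z),y,z],1);T[:3,3]=model(p,np.array([[a,b,h]]))[0];return T,(o,X,Y,Z)
if __name__=='__main__':
    a,b,h=[float(v)/1000 for v in sys.argv[1:4]];N=int(sys.argv[4])
    s=arm.read_state();C=np.eye(4);C[:3,:3]=s['tool_rot'];C[:3,3]=s['tcp_pos']
    T,(o,X,Y,Z)=target(a,b,h);D=np.linalg.inv(C)@T
    M=np.real(expm(logm(D)/N))
    np.set_printoptions(precision=2,suppress=True)
    print('t',s['time'],'row',M[:3,3]*1e3,np.degrees(Ro.from_matrix(M[:3,:3]).as_rotvec()),'target',T[:3,3]*1e3)
    d=C[:3,3]-o;print('rails now mm',np.array([d@X,d@Y,d@Z])*1e3,'width',s['width']*1e3,'F',s['wrist_force'],'F rails',[s['wrist_force']@v for v in(X,Y,Z)],'grip',s['gripper_force'],'j',s['joints'])
E
python3 - <<'E'
import numpy as np
p=np.load('p.npy');p[0]-=.001;np.save('p.npy',p)
E
python3 tgt.py -42 34.5 80 16
```

```text
t 0.1 row [28.89  2.25  7.23] [ 0.66  1.12 -3.79] target [ 534.59 -179.43  190.81]
rails now mm [-369.32  303.77  241.37] width 85.20488190584528 F [-0.53  0.93 -0.47] F rails [np.float64(0.6733089248315117), np.float64(0.5960940859963545), np.float64(-0.7442595696281724)] grip 0.0 j [-77.14  10.4   92.12  -0.    77.57 -11.82]
```

```bash
python3 tgt.py -42 34.5 120 16
```

```text
t 0.1 row [28.53  2.58  4.77] [ 0.66  1.12 -3.79] target [ 533.61 -193.08  228.4 ]
rails now mm [-369.32  303.77  241.37] width 85.20488190584528 F [-0.53  0.93 -0.47] F rails [np.float64(0.6733089248315117), np.float64(0.5960940859963545), np.float64(-0.7442595696281724)] grip 0.0 j [-77.14  10.4   92.12  -0.    77.57 -11.82]
```

```bash
python3 -m crank '28.5 2.6 4.8 0.66 1.12 -3.79 60;28.5 2.6 4.8 0.66 1.12 -3.79 60;28.5 2.6 4.8 0.66 1.12 -3.79 60;28.5 2.6 4.8 0.66 1.12 -3.79 60;28.5 2.6 4.8 0.66 1.12 -3.79 60;28.5 2.6 4.8 0.66 1.12 -3.79 60;28.5 2.6 4.8 0.66 1.12 -3.79 60;28.5 2.6 4.8 0.66 1.12 -3.79 60' && python3 -m crank '28.5 2.6 4.8 0.66 1.12 -3.79 60;28.5 2.6 4.8 0.66 1.12 -3.79 60;28.5 2.6 4.8 0.66 1.12 -3.79 60;28.5 2.6 4.8 0.66 1.12 -3.79 60;28.5 2.6 4.8 0.66 1.12 -3.79 60;28.5 2.6 4.8 0.66 1.12 -3.79 60;28.5 2.6 4.8 0.66 1.12 -3.79 60;28.5 2.6 4.8 0.66 1.12 -3.79 60;0 0 0 0 0 0 60;0 0 0 0 0 0 60' && python3 tgt.py -42 34.5 50 4
```

```text
time: 0.9
tcp_pos: [0.432, -0.3971, 0.2085]
tool_rot: [[0.565, 0.823, 0.059], [0.807, -0.566, 0.17], [0.173, -0.048, -0.984]]
wrist_force: [-0.6, 0.4, 1.0]
width: 0.0603
gripper_force: 0.0
time: 1.9
tcp_pos: [0.5335, -0.1935, 0.2276]
tool_rot: [[0.066, 0.998, 0.024], [0.939, -0.07, 0.338], [0.339, 0.0, -0.941]]
wrist_force: [-0.6, 0.3, -0.4]
width: 0.0603
gripper_force: 0.0
t 1.9 row [ 0.22  0.02 17.35] [-0.    0.05  0.02] target [ 535.32 -169.2   162.62]
rails now mm [-42.73  34.58 119.39] width 60.34688203355164 F [-0.65  0.25 -0.45] F rails [np.float64(0.040110509435593696), np.float64(0.6642985964534379), np.float64(-0.49344781469414406)] grip 0.0 j [-41.02  15.4   88.7   15.72  88.19 -39.2 ]
```

```bash
python3 -m crank '0.2 0 18 0 0 0 60;0.2 0 18 0 0 0 60;0.2 0 18 0 0 0 60;0.2 0 20 0 0 0 60;0 0 0 0 0 0 60;0 0 0 0 0 0 60' && python3 tgt.py -42 34.5 14 1
python3 - <<'E'
from h import *
for n,(a,b,c,d) in(('scene',(150,260,250,380)),('top',(150,235,255,390))):
    i=snap(n)['img'][a:b,c:d,::-1]
    cv2.imwrite(f'pics/{n}h.png',cv2.resize(i,None,fx=5,fy=5,interpolation=cv2.INTER_CUBIC))
E
```

```text
time: 2.5
tcp_pos: [0.5351, -0.1688, 0.1585]
tool_rot: [[0.068, 0.997, 0.024], [0.938, -0.072, 0.338], [0.339, -0.0, -0.941]]
wrist_force: [-0.4, -0.0, 0.4]
width: 0.06
gripper_force: 0.0
t 2.5 row [ 1.18  0.22 32.01] [ 0.    0.16 -0.01] target [ 536.2  -156.92  128.79]
rails now mm [-43.09  34.72  46.02] width 59.9525154324973 F [-0.44 -0.04  0.44] F rails [np.float64(0.08294959466714368), np.float64(0.4391374538095432), np.float64(0.4327888456253384)] grip 0.0 j [-39.1   18.37  93.48  16.39  80.25 -39.5 ]
```

View pics/sceneh.png

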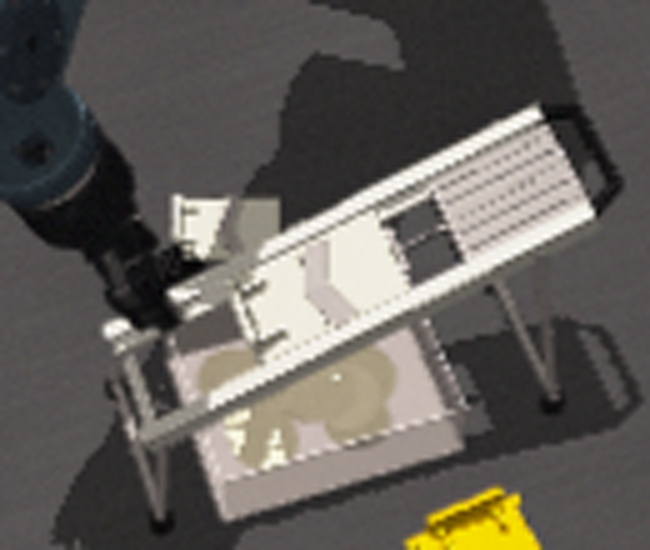

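View pics/toph.png

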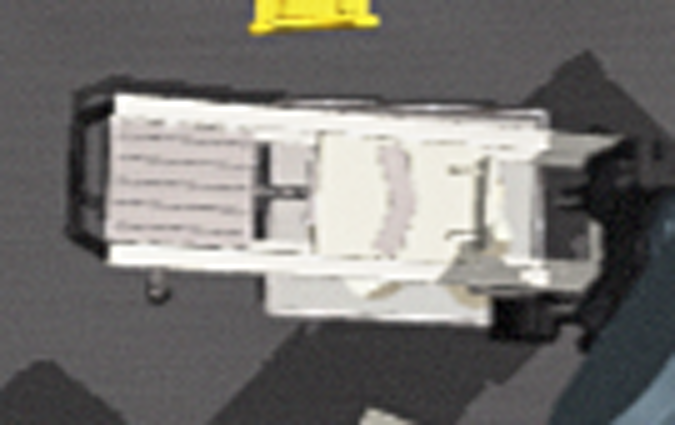

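Both crops match the plan. In the top crop one finger is between the rails at about (575,195), and the other is over the release at about (570,300). I'll descend in small steps and watch the force.

```bash
python3 -m crank '0.5 0 8 0 0 0 60;0.5 0 8 0 0 0 60;0.2 0 6 0 0 0 60;0 0 4 0 0 0 60;0 0 0 0 0 0 60;0 0 0 0 0 0 60' && python3 tgt.py -42 34.5 8 1;  python3 -m crank '0 0 2 0 0 0 60;0 0 2 0 0 0 60;0 0 0 0 0 0 60' && python3 tgt.py -42 34.5 8 1
```

```text
time: 3.2
tcp_pos: [0.5362, -0.158, 0.1345]
tool_rot: [[0.066, 0.998, 0.024], [0.938, -0.07, 0.338], [0.339, 0.001, -0.941]]
wrist_force: [0.2, 0.1, -0.2]
width: 0.0603
gripper_force: 0.0
t 3.2 row [-0.85 -0.03 11.72] [0.01 0.16 0.08] target [ 536.35 -154.87  123.15]
rails now mm [-41.12  34.47  19.71] width 60.3347051109095 F [ 0.16  0.14 -0.22] F rails [np.float64(0.07116535055965895), np.float64(-0.15202704897772285), np.float64(-0.2551700538866027)] grip 0.0 j [-38.21  19.64  94.93  16.74  77.4  -39.57]
time: 3.5
tcp_pos: [0.5361, -0.1567, 0.1305]
tool_rot: [[0.066, 0.998, 0.024], [0.938, -0.071, 0.338], [0.339, 0.0, -0.941]]
wrist_force: [-0.4, -0.2, -0.4]
width: 0.0602
gripper_force: 0.0
t 3.5 row [-0.81  0.12  7.55] [0.   0.16 0.06] target [ 536.35 -154.87  123.15]
rails now mm [-41.17  34.62  15.55] width 60.19175524479874 F [-0.37 -0.22 -0.44] F rails [np.float64(-0.38638140194382214), np.float64(0.3491980918550261), np.float64(-0.329573323445733)] grip 0.0 j [-38.1   19.87  95.14  16.79  76.95 -39.6 ]
```

```bash
f(){ grep -E 'tcp_pos|wrist'; }
python3 -m crank '0 0 2 0 0 0 60;0 0 0 0 0 0 60'|f; python3 -m crank '0 0 2 0 0 0 60;0 0 0 0 0 0 60'|f; python3 -m crank '0 0 2 0 0 0 60;0 0 0 0 0 0 60'|f; python3 tgt.py -42 34.5 8 1
```

```text
tcp_pos: [0.5362, -0.1559, 0.1287]
wrist_force: [-0.2, 0.9, -1.1]
tcp_pos: [0.5362, -0.1553, 0.1267]
wrist_force: [-0.0, 0.2, -0.1]
tcp_pos: [0.5365, -0.1548, 0.1251]
wrist_force: [0.0, -1.5, 0.5]
t 4.1 row [-0.74 -0.16  1.8 ] [0.04 0.18 0.07] target [ 536.35 -154.87  123.15]
rails now mm [-41.26  34.34   9.8 ] width 59.90324078297689 F [ 0.03 -1.46  0.51] F rails [np.float64(-1.1927406450096916), np.float64(-0.1357869482484798), np.float64(0.9760574343267262)] grip 0.5729084523045458 j [-37.93  20.21  95.41  16.88  76.29 -39.64]
```

```bash
f(){ grep -E 'wrist|width'; }
python3 -m crank '0 0 1.5 0 0 0 60;0 0 0 0 0 0 60'|f; python3 -m crank '0 0 1.5 0 0 0 60;0 0 0 0 0 0 60'|f; python3 -m crank '0 0 1.5 0 0 0 60;0 0 0 0 0 0 60'|f; python3 tgt.py -42 34.5 8 1;  python3 - <<'E'
from h import *
from fit import model
W=grid(snap('top'));r=W[150:235,255:390].reshape(-1,3);img=0
E
```

```text
wrist_force: [-0.7, -0.2, 2.4]
width: 0.0601
wrist_force: [0.4, -0.6, 2.7]
width: 0.0603
wrist_force: [0.0, -1.6, 2.4]
width: 0.0599
t 4.7 row [-0.73 -0.15 -2.67] [0.04 0.18 0.07] target [ 536.35 -154.87  123.15]
rails now mm [-41.27  34.35   5.33] width 59.93101770180578 F [ 0.02 -1.63  2.37] F rails [np.float64(-0.7130503656115402), np.float64(-0.1329760646583137), np.float64(2.786653308856884)] grip 1.7024311728891917 j [-37.81  20.47  95.62  16.94  75.81 -39.67]
```

```bash
f(){ grep -E 'wrist|width'; }
python3 -m crank '0 0 2 0 0 0 60;0 0 0 0 0 0 60'|f; python3 -m crank '0 0 2 0 0 0 60;0 0 0 0 0 0 60;0 0 0 0 0 0 60'|f;  python3 tgt.py -42 34.5 8 1;  python3 - <<'E'
from h import *
for n,(a,b,c,d) in(('top',(150,235,255,390)),):
    i=snap(n)['img'][a:b,c:d,::-1]
    cv2.imwrite(f'pics/{n}r.png',cv2.resize(i,None,fx=5,fy=5,interpolation=cv2.INTER_CUBIC))
E
```

```text
wrist_force: [0.2, -0.8, 4.9]
width: 0.0601
wrist_force: [-0.5, -2.8, 4.2]
width: 0.06
t 5.25 row [-0.61 -0.14 -6.58] [0.04 0.19 0.06] target [ 536.35 -154.87  123.15]
rails now mm [-41.41  34.36   1.42] width 59.95396437299751 F [-0.51 -2.83  4.16] F rails [np.float64(-1.2626970060906977), np.float64(0.3077988724929805), np.float64(4.889380769152166)] grip 3.521212105988525 j [-37.71  20.71  95.79  16.99  75.38 -39.69]
```

View pics/topr.png

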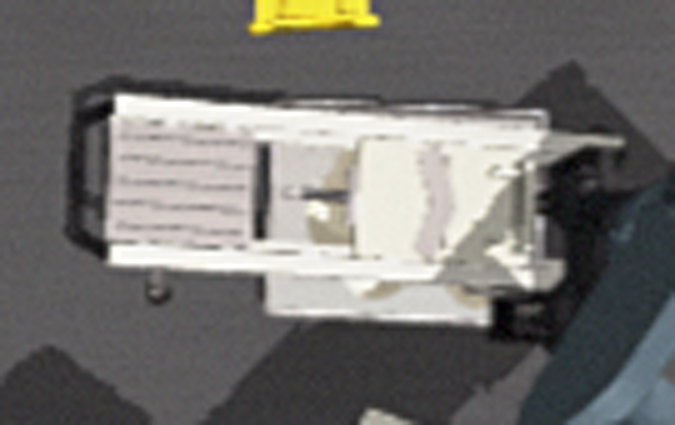

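The insert is released. Its rear edge moved from x=318 to x=358 in the crop (about 28 mm along the slope), and its flange rests on the finger near (540,190). I'll press slightly further for margin, then check that it is at rest.

```bash
cat > e.py <<'E'
from h import *
c=snap('top');g=cv2.cvtColor(c['img'],cv2.COLOR_RGB2GRAY).astype(int);print(g[183:197,318:334].mean(0).round())
E
python3 e.py; python3 -m crank '0 0 0.7 0 0 0 60;0 0 0 0 0 0 60;0 0 0 0 0 0 60;0 0 0 0 0 0 60;0 0 0 0 0 0 60;0 0 0 0 0 0 60;0 0 0 0 0 0 60;0 0 0 0 0 0 60'; python3 e.py; python3 tgt.py -42 34.5 8 1
```

```text
[187. 184. 173. 159. 157. 154. 159. 182. 217. 235. 237. 236. 236. 236.
 236. 235.]
time: 6.15
tcp_pos: [0.5367, -0.1519, 0.1167]
tool_rot: [[0.066, 0.997, 0.025], [0.938, -0.071, 0.338], [0.339, 0.001, -0.941]]
wrist_force: [-1.2, -3.1, 5.2]
width: 0.0598
gripper_force: 3.7
[188. 184. 173. 159. 157. 154. 159. 182. 217. 234. 237. 236. 236. 236.
 236. 236.]
t 6.2 row [-0.59 -0.17 -7.13] [0.04 0.19 0.07] target [ 536.35 -154.87  123.15]
rails now mm [-41.43  34.32   0.87] width 60.439500997535184 F [-0.57 -2.45  4.5 ] F rails [np.float64(-0.7934419918892164), np.float64(0.39028084985720474), np.float64(5.0800523095196635)] grip 3.6814115970628336 j [-37.69  20.74  95.82  16.99  75.31 -39.7 ]
```

At rest, the release is held down and the insert is against the finger, so I'm handing in.

```bash
python3 -c "
from station import arm
print(arm.sign_off())"
```

```text
the job is handed in; nothing more can be done
None
```

The job is handed in at 6.2 s: one finger holds the release about 9 mm down, by my estimate, and the insert sprang out and rests against the other finger after sliding about 28 mm, under half its length.

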